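# Check the sprung forceps against the gap gauge

## Task

Press both hinged covers of the gauge holder down until they snap shut on the glass gauge slide. Then pick up the sprung forceps from their rest, hold them level with their tips a little above the slide (not touching the holder), centred over and squarely straddling its two black lines, and squeeze them until the tip gap equals the 10 mm between the lines, never letting the tips come together. Hold that gap steady for two seconds and finish still holding the forceps there; leave the other things on the bench where they are.

Things in the scene. Friction and masses are not known exactly. Their poses are not given: they have to be found in the camera images.
- gauge_mid (a point): Gauge holder: fixed aluminium block 70 x 200 mm, 22 mm high, a glass slide (26 x 76 mm) in the middle of its top, a hinged steel cover at each end. This point: centre of the slide's top, 24 mm above the bench, midway between its two black lines. y runs along the block's length, z up; the lines are 22 mm long, run along x at y = +5 and -5 mm.
- cover_l (a joint): Angle (rad) of the cover at the holder's +y end: 0 shut flat, about 0.7 standing open. Hinge along x at y = +87 mm, 26 mm above the bench; cover 42 mm wide (x), 62 mm from hinge to free edge, 4 mm thick; shut, its top is 30 mm above the bench. Its snap spring drives it open above 0.15 rad and pulls and holds it shut below; pressing takes up to 12 N.
- cover_l_press (a point): Where to press the +y cover: on its upper face, 36 mm from its hinge, mid-width; moves with the cover (shut: at y = +51 mm in the holder).
- cover_r (a joint): The same for the cover at the holder's -y end, hinged at y = -87 mm; 0 = shut, about 0.7 = open.
- cover_r_press (a point): Where to press the -y cover: on its upper face, 36 mm from its hinge (shut: at y = -51 mm in the holder).
- forceps_grip (a point): Steel sprung forceps, loose, 170 mm long, 14 mm high, about 56 g, lying flat on the rest. This point: midway between the two ribbed finger pads, half-way up (37 mm above the bench at the start). x points to the tips (50 mm ahead), y across the jaws, z up; the rear end is 120 mm behind. Pads 28 mm long; their backs are 38 mm apart open, 26 mm apart (and parallel) at the 10 mm tip gap.
- forceps_tips (a point): The point on the forceps' middle line midway between the two tips, at half height, 50 mm ahead of forceps_grip; same axes.
- jaw_l (a joint): Angle (rad) by which each jaw is squeezed (both move alike): 0 = open, tips 28 mm apart; gap in mm = 28 - 300 x angle; 0.060 = 10 mm gap; 0.09 = tips together. The spring pushes each pad out with about 1 N when open, 8 N at the 10 mm gap and 11 N when the tips meet.
- tip_l (a point): Inner face of the +y tip; its distance from tip_r is the tip gap.
- tip_r (a point): Inner face of the -y tip.
- rest: The fixed forceps rest, origin under its centre: black base plate 180 (x) x 70 mm, 6 mm high, with two white cross bars 10 mm thick (x), 62 mm long (y), tops 30 mm above the bench, centred at x = -66 and +56 mm. The forceps lie along its x, grip point near x = +15 mm.
Mind the look-alikes: they are no part of the job. Of the things like the part that bears gauge_mid, leave any that is blue; of the rest the larger one is meant. There is more than one size of the part that bears forceps_grip; the job needs the smaller.

How it is judged:
On the way, in this order (a step that is already met when the one before it is completed fails the run):
1. both covers are snapped shut while the forceps still lie on the rest (value of joint each of cover_l, cover_r below 0.04 rad and height (world z) of forceps_grip below 0.045 m), for 0.3 s.
2. the forceps are lifted clear of the rest in the fingers (height (world z) of forceps_grip above 0.055 m and contact force between the fingers and forceps above 1 N and contact force between forceps and rest below 0.05 N), for 0.2 s.
3. tips over the lines at the marked gap, held steady for 1.5 s (distance between tip_l and tip_r between 0.0075 and 0.0125 m and z of forceps_tips in the frame of gauge_mid between 0.0085 and 0.0495 m and horizontal distance between forceps_tips and gauge_mid below 0.015 m and angle between the x axis of forceps_tips and the x axis of gauge_mid, either way round below 0.26 rad and angle between forceps_tips's own z axis and vertical below 0.3 rad and velocity of joint jaw_l between -0.05 and 0.05 rad/s and linear speed of forceps below 0.03 m/s), for 1.5 s.
At the end, for the whole second after the job is handed in: Both covers shut (under 0.04 rad); the forceps carried by the gripper alone, level within 0.3 rad, tips 4 to 45 mm above the slide, their middle within 15 mm of the middle of the lines, square to the lines within 0.26 rad; tip gap 10 mm within 2.5 mm and steady (all of step 3 and contact force between the fingers and forceps above 1 N and contact force between forceps and gauge below 0.05 N and contact force between forceps and rest below 0.05 N and value of joint each of cover_l, cover_r below 0.04 rad); the arm keeps its last pose, push and grip.
It fails at once if the tips come together (gap under 3 mm) (distance between tip_l and tip_r below 0.003 m).
It fails at once if the forceps press on the gauge holder (contact force between forceps and gauge above 1 N).
It fails at once if a bystander is moved (distance of any of dish, vial, jar, weight, slidebox, beaker, reagent from where it was at the start of the episode above 0.02 m).
It also fails if it takes over 61 s, if anything falls off the work surface, if the arm or the gripper's body presses on something with over 40 N, if the wrist force passes 120 N, or if a joint passes its speed limit or range.

## Robot

A 7-joint arm with a two-finger parallel gripper is mounted at the origin on the work surface. World frame = base frame: x ahead of the robot, y to its left, z up, the work surface at z = 0. Lengths are in m, angles in rad, forces in N, time in s.
With the tool pointing down it reaches from about 0.425 to 0.875 m from the base axis. Payload 4.7 kg.
Tool frame: the origin (TCP) lies on the centre line of the jaws, within the pads' length; the fingertips stand 14 mm ahead of it and the grasp point (between the pads) lies 5 mm behind it; z points along the fingers, y is the line along which they close (so a half turn about z gives the same grasp; the last joint's range is limited). The gripper opens to 87 mm and grips with 3 to 60 N. Pads are 19 mm wide; open, the fingers measure 117 mm over their backs; the gripper's body (75 mm by 190 mm) begins 51 mm behind the grasp point.
Start: joints at [1.319, 0.321, -0.07, 1.45, 0.023, 1.371, -0.057], TCP at [0.171, -0.627, 0.237] pointing down, gripper open.
Joint ranges: [-2.86, 2.86], [-0.3, 2.09], [-1.38, 1.24], [0.06, 2.45], [-1.56, 4.7], [0.09, 2.05], [-2.69, 2.69]. Speed limits (rad/s): [2.57, 2.57, 3.14, 3.14, 3.14, 3.14, 3.14].

## Interface

Orientations are given as a rotation vector (axis times angle).
In Python, from bench import * gives the robot as it stands.
- The arm moves only by the shell command python3 -m jog 'ROWS' [FORCE]. ROWS is JSON, a list of rows, each an object of numbers: "claw": the finger opening in mm, from 0 to 87; "dx", "dy", "dz": the shift along the tool's x, y, z in mm; "spin": the turn about the tool's z in degrees. In form: [{"claw": .., "dx": .., "dy": .., "dz": .., "spin": ..}, ...]. A call has 1 to 20 rows; each row is the pose to reach, as a shift and turn from the pose commanded when the call began, along the tool's axes at that moment; what a row does not reach only later rows make up. A row lasts 1/12 s, in which the tool goes at most 41.7 mm and 7.16 degrees, less where a joint would pass 70% of its speed; a pose out of reach is approached as far as the arm can. A call with a gripper value outside its range is refused whole. The fingers move at their own pace and stop on an object; FORCE is the grip in N (left out, the last holds). Time passes only in rows, so rows that repeat a pose let the fingers close. It gives the time, the measured TCP pose, the force, the opening and the grip force at its end, in the units of the state.
- get_state(): the state, without advancing time (a new reading comes with each control period).
- get_image(name): name is "scene" or "top" or "wrist"; returns a dict with "frame" (420x560x3 uint8, red, green, blue), "depth" (420x560 float32, m along the optical axis (not along the pixel's ray), 0 where there is no reading), "K" (3x3 intrinsics, pixels), "distortion" ([k1, k2, p1, p2, k3] as OpenCV has them; the pictures are not rectified), "T" (4x4, takes a point from camera to world coordinates); the wrist camera has in their place "mount" (4x4, takes a point from camera to tool coordinates, whose origin is the TCP and whose axes are the flange's). Camera axes: x right, y down, z forward; pixel columns grow to the right and rows downward; lengths in m; the calibration is good to about 2 mm. A picture is of the moment at which its call begins: read the wrist's pose just before it.
- close_job(): hands the job in; it is judged then, once.
The state is a dict: "time": time; "joint_positions": joint angles; "qd": joint speeds; "joint_torque": joint torques, N m; "position": TCP position; "tool_rot": TCP orientation; "ft_force": force on the tool from outside, world axes, zero at the start; "torque": the same for the moment, N m; "grip_width": opening from 0.0 (shut) to 1.0 (fully open); "grip_force": force on a finger pad.
Only numpy, scipy, OpenCV 4.12 (cv2) and the standard library are available. Lean on these libraries where they do the work, as an engineer would, in place of code of your own. Each camera call takes 0.05 s, during which the arm holds its last target. There are 200 camera calls.

## Working session

There is one attempt and no reset: what is moved stays moved. The work goes in short steps, Python scripts to look and compute and a shell command to move; the robot and the scene stay as the last step left them, time stands still between calls to the robot, and variables do not carry over. Pictures are saved under pics/ and viewed, at most 10 in all, crops included, and the job is handed in when it is done.

```bash
mkdir -p pics
cat > h.py <<'E'
import sys; sys.path.insert(0,'.')
from bench import *
import numpy as np, cv2, pickle
from scipy.spatial.transform import Rotation as R
def grab(name,fn):
    s=get_state(); im=get_image(name)
    if 'T' not in im or im.get('T') is None:
        T=np.eye(4);T[:3,:3]=R.from_rotvec(s['tool_rot']).as_matrix();T[:3,3]=s['position'];im['T']=T@im['mount']
    pickle.dump(im,open(f'pics/{fn}.pkl','wb')); cv2.imwrite(f'pics/{fn}.png',im['frame'][:,:,::-1]); return im
def load(fn): return pickle.load(open(f'pics/{fn}.pkl','rb'))
def rays(im,px):
    p=cv2.undistortPoints(np.array(px,float).reshape(-1,1,2),np.array(im['K']),np.array(im['distortion'],float))[:,0]
    d=np.c_[p,np.ones(len(p))]@np.array(im['T'])[:3,:3].T
    return np.array(im['T'])[:3,3],d
def plane(im,px,z):
    o,d=rays(im,px); return o+d*((z-o[2])/d[:,2])[:,None]
def dpt(im,px):
    o,d=rays(im,px); return np.array([o+d[i]*im['depth'][int(round(v)),int(round(u))] for i,(u,v) in enumerate(px)])
E
python3 - <<'E'
from h import *
a=grab('top','top0');b=grab('scene','sc0')
print(get_state()); print(a['T'],b['T'])
E
```

```text
{'time': 0.1, 'joint_positions': array([ 1.3191216 ,  0.32174163, -0.07007461,  1.45158503,  0.02257642,
        1.37081052, -0.0568978 ]), 'qd': array([ 0.00067424, -0.00033885,  0.00240679, -0.00178805, -0.00017323,
        0.00229635,  0.00053957]), 'joint_torque': array([-1.14330489e-04, -4.92573488e+01, -4.05832725e-01, -3.13398671e+01,
       -6.42616977e-02,  3.94414819e-02,  5.44731927e-05]), 'position': array([ 0.17055364, -0.62671647,  0.23555941]), 'tool_rot': array([-3.11217554e+00, -4.16046605e-01,  4.83422307e-04]), 'ft_force': array([-0.19589221, -0.40300732,  0.57416542]), 'torque': array([-0.0417332 ,  0.04882099,  0.00177814]), 'grip_force': 0.0, 'grip_width': 0.9983828904048865}
[[-0.01556888 -0.98237404  0.18627627  0.22524084]
 [-0.99981082  0.01312297 -0.01435646 -0.00907524]
 [ 0.01165892 -0.18646454 -0.98239251  1.38325251]
 [ 0.          0.          0.          1.        ]] [[-0.52913556  0.48916794 -0.69334716  1.20416492]
 [ 0.8482842   0.28499094 -0.44631164  0.45162827]
 [-0.02072369 -0.8243148  -0.56575227  0.69766944]
 [ 0.          0.          0.          1.        ]]
```

View pics/top0.png

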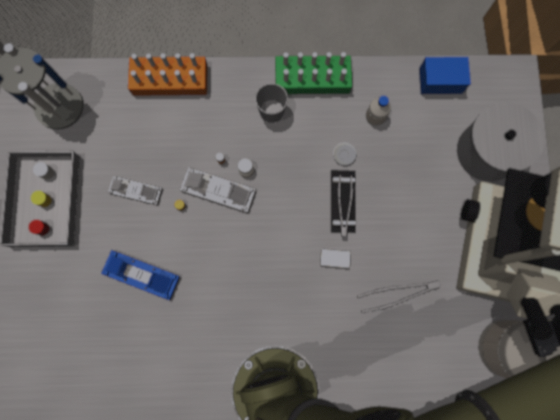

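View pics/sc0.png

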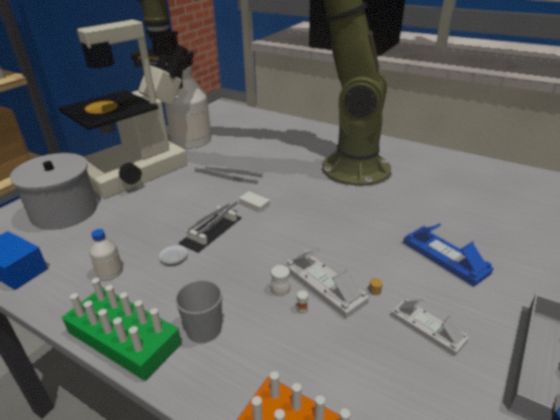

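The holders are blue (141,274), small grey (134,190) and larger grey (217,189). The larger grey one is the target. The forceps are a small pair on the black rest (343,203), which I need, and a large loose pair (400,290). I'll measure both and confirm them in a crop.

Run:
```python
from h import *
a=load('top0')
f=a['frame']; c1=cv2.resize(f[160:220,170:265],None,fx=7,fy=7,interpolation=2)[:420]; c2=cv2.resize(f[160:245,325:365],None,fx=5,fy=5,interpolation=2)[:420]
h=min(len(c1),len(c2)); cv2.imwrite('pics/crop.png',cv2.resize(np.hstack([c1[:h],c2[:h]]),None,fx=.9,fy=.9)[:,:,::-1])
# holder: bright mask above bench height by depth
g=np.array([[u,v] for v in range(150,225) for u in range(165,270)]); P=dpt(a,g)
m=np.zeros((420,560),np.uint8)
for (u,v),p in zip(g,P):
    if 0.014<p[2]<0.08: m[v,u]=255
n,l,st,ce=cv2.connectedComponentsWithStats(m); 
for i in range(1,n):
    if st[i,4]>100:
        q=np.argwhere(l==i)[:,::-1]; w=plane(a,q,0.022); r=cv2.minAreaRect((w[:,:2]*1000).astype(np.float32)); print('holder?',st[i],r)
# rest base: dark
g=np.array([[u,v] for v in range(165,240) for u in range(326,362)]); 
hs=f.max(2); q=np.array([x for x in g if hs[x[1],x[0]]<45]); w=plane(a,q,0.006)
print(len(q),np.percentile(hs[165:240,326:362],[5,25,50,75]),cv2.minAreaRect((w[:,:2]*1000).astype(np.float32)))
```

```text
holder? [238 158  16  19 235] ((607.6226806640625, 75.91497802734375), (42.23992919921875, 52.53000259399414), 89.76072692871094)
holder? [ 180  167   75   45 1783] ((545.141357421875, 154.69985961914062), (200.9176483154297, 71.82781982421875), 71.18037414550781)
640 [ 34.    46.75  96.   126.  ] ((510.557373046875, -197.08807373046875), (61.44719696044922, 171.6947784423828), 88.07078552246094)
```

View pics/crop.png

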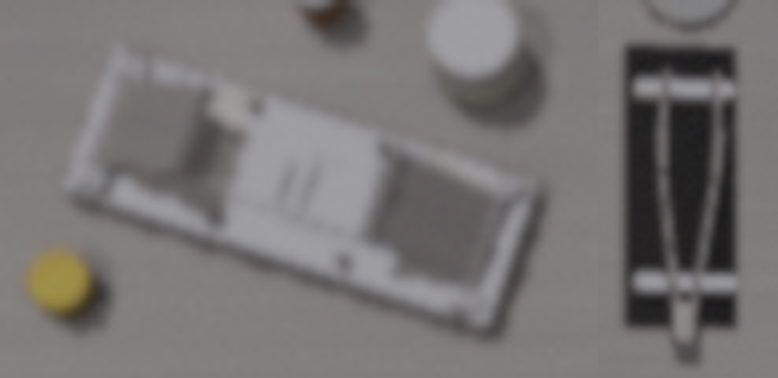

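The crop confirms both. The holder measures 201x72 mm at (0.545, 0.155), and the small forceps lie on the rest with tips towards +x. Next I'll convert the waypoints to tool axes.

```bash
cat >> h.py <<'E'
def to_tool(pts,heading=None):
    s=get_state(); M=R.from_rotvec(s['tool_rot']).as_matrix()
    h=np.degrees(np.arctan2(M[1,0],M[0,0])); print('pos',np.round(s['position'],4),'heading',round(h,2),'z',M[:,2].round(3),'ft',s['ft_force'].round(1),'t',round(s['time'],2))
    for p in pts: print(np.round((np.array(p)-s['position'])@M*1000,1))
    if heading is not None: print('spin',h-heading)
E
python3 - <<'E'
from h import *
to_tool([[.21,-.45,.24],[.40,-.25,.24],[.515,.16,.26]],-18.8)
a=load('top0');print(np.linalg.inv(np.eye(4)) is None)
for u,v in [(245,166),(220,157),(272,98),(343,153)]: print(dpt(a,[(u,v)]))
to=get_image('wrist'); print(to['mount'].round(3),to['K'])
E
```

```text
pos [ 0.1706 -0.6267  0.2356] heading 15.23 z [-0.001  0.002 -1.   ] ft [-0.2 -0.4  0.6] t 0.1
[  84.5 -160.2   -4.2]
[ 320.3 -303.2   -3.9]
[ 539.  -668.7  -23.3]
spin 34.02871712657091
False
[[0.60065677 0.07508997 0.05665066]]
[[0.63149767 0.14544318 0.04227485]]
[[ 0.81663105 -0.00094374  0.01402439]]
[[ 0.64957962 -0.20241457  0.00789011]]
[[-0.    -0.952 -0.305  0.084]
 [ 1.    -0.    -0.001 -0.   ]
 [ 0.    -0.305  0.952 -0.149]
 [ 0.     0.     0.     1.   ]] [[339.41531957   0.         284.25267498]
 [  0.         339.41531957 212.928975  ]
 [  0.           0.           1.        ]]
```

```bash
python3 -m jog '[{"claw":87,"dx":84,"dy":-160,"dz":-4},{"claw":87,"dx":84,"dy":-160,"dz":-4},{"claw":87,"dx":84,"dy":-160,"dz":-4},{"claw":87,"dx":84,"dy":-160,"dz":-4},{"claw":40,"dx":320,"dy":-303,"dz":-4,"spin":7},{"claw":0,"dx":320,"dy":-303,"dz":-4,"spin":14},{"claw":0,"dx":320,"dy":-303,"dz":-4,"spin":21},{"claw":0,"dx":320,"dy":-303,"dz":-4,"spin":28},{"claw":0,"dx":320,"dy":-303,"dz":-4,"spin":34},{"claw":0,"dx":320,"dy":-303,"dz":-4,"spin":34},{"claw":0,"dx":600,"dy":-630,"dz":-15,"spin":34},{"claw":0,"dx":600,"dy":-630,"dz":-15,"spin":34},{"claw":0,"dx":600,"dy":-630,"dz":-15,"spin":34},{"claw":0,"dx":600,"dy":-630,"dz":-15,"spin":34},{"claw":0,"dx":600,"dy":-630,"dz":-15,"spin":34},{"claw":0,"dx":600,"dy":-630,"dz":-15,"spin":34},{"claw":0,"dx":600,"dy":-630,"dz":-15,"spin":34},{"claw":0,"dx":600,"dy":-630,"dz":-15,"spin":34},{"claw":0,"dx":600,"dy":-630,"dz":-15,"spin":34},{"claw":0,"dx":600,"dy":-630,"dz":-15,"spin":34}]' 20
python3 -m jog '[{"dx":0,"claw":0},{"dx":0,"claw":0},{"dx":0,"claw":0},{"dx":0,"claw":0}]'
python3 - <<'E'
from h import *
to_tool([[.545,.155,.26]],-18.8)
grab('wrist','w1')
E
```

```text
pos [ 0.1706 -0.6268  0.2357] heading 15.23 z [-0.     0.001 -1.   ] ft [-0.3  0.2 -0.6] t 0.15
[ 566.6 -656.   -23.4]
spin 34.03249961920857$[0]: bad value
$[0]: bad value
```

View pics/w1.png

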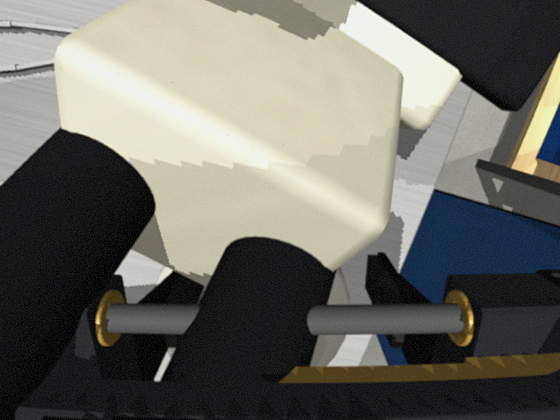

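The move was refused because every row needs all five keys. The picture shows the microscope's eyepieces (black cylinders at (80,220) and (270,300)) close to the wrist, so I'll check their positions before moving.

Run:
```python
from h import *
w=load('w1'); M=np.array(get_image('wrist')['mount'])
px=[(60,220),(120,170),(30,330),(270,260),(300,260),(230,340),(190,150),(350,110),(70,60),(130,320),(480,60),(30,410)]
P=dpt(w,px)
Ti=np.linalg.inv(np.array(w['T'])@np.linalg.inv(M))
for q,p in zip(px,P): print(q,w['depth'][q[1],q[0]].round(3),'world',p.round(3),'tool',(Ti@np.r_[p,1])[:3].round(3))
a=load('top0'); g=np.array([[u,v] for v in range(170,400,15) for u in range(440,560,12)]);P=dpt(a,g)
for v in range(170,400,15): print(v,[tuple(p.round(2)) for x,p in zip(g,P) if x[1]==v and p[2]>.05][:8])
```

```text
(60, 220) 0.075 world [ 0.215 -0.561  0.313] tool [ 0.06  -0.052 -0.078]
(120, 170) 0.086 world [ 0.226 -0.567  0.299] tool [ 0.069 -0.043 -0.064]
(30, 330) 0.066 world [ 0.196 -0.565  0.329] tool [ 0.041 -0.053 -0.093]
(270, 260) 0.09 world [ 0.213 -0.611  0.302] tool [ 0.045 -0.004 -0.067]
(300, 260) 0.093 world [ 0.214 -0.619  0.3  ] tool [ 0.044  0.004 -0.064]
(230, 340) 0.078 world [ 0.198 -0.606  0.319] tool [ 0.032 -0.013 -0.084]
(190, 150) 0.077 world [ 0.237 -0.586  0.307] tool [ 0.074 -0.022 -0.071]
(350, 110) 0.1 world [ 0.256 -0.623  0.28 ] tool [ 0.083  0.019 -0.045]
(70, 60) 0.07 world [ 0.249 -0.557  0.308] tool [ 0.094 -0.047 -0.072]
(130, 320) 0.087 world [ 0.19  -0.579  0.31 ] tool [ 0.031 -0.041 -0.074]
(480, 60) 0.139 world [ 0.293 -0.68   0.232] tool [0.104 0.083 0.004]
(30, 410) 0.065 world [ 0.181 -0.569  0.335] tool [ 0.025 -0.053 -0.099]
170 [(np.float64(0.57), np.float64(-0.58), np.float64(0.09)), (np.float64(0.57), np.float64(-0.6), np.float64(0.11)), (np.float64(0.53), np.float64(-0.58), np.float64(0.23))]
185 [(np.float64(0.54), np.float64(-0.59), np.floa
[... 4604 characters left out ...]
loat64(0.65))]
380 [(np.float64(0.12), np.float64(-0.34), np.float64(0.66)), (np.float64(0.12), np.float64(-0.35), np.float64(0.67)), (np.float64(0.12), np.float64(-0.36), np.float64(0.67)), (np.float64(0.12), np.float64(-0.38), np.float64(0.67))]
395 [(np.float64(0.1), np.float64(-0.26), np.float64(0.66)), (np.float64(0.1), np.float64(-0.27), np.float64(0.68)), (np.float64(0.1), np.float64(-0.29), np.float64(0.68)), (np.float64(0.1), np.float64(-0.31), np.float64(0.68)), (np.float64(0.1), np.float64(-0.32), np.float64(0.68)), (np.float64(0.1), np.float64(-0.34), np.float64(0.68)), (np.float64(0.1), np.float64(-0.35), np.float64(0.69)), (np.float64(0.1), np.float64(-0.37), np.float64(0.68))]
```

The eyepiece tops reach z≈0.36 beside the fingers, so I'll go straight up first and then away.

```bash
python3 -m jog '[{"claw":87,"dx":0,"dy":0,"dz":-40,"spin":0},{"claw":87,"dx":0,"dy":0,"dz":-80,"spin":0},{"claw":87,"dx":0,"dy":0,"dz":-120,"spin":0},{"claw":87,"dx":0,"dy":0,"dz":-160,"spin":0},{"claw":87,"dx":0,"dy":0,"dz":-190,"spin":0},{"claw":87,"dx":0,"dy":0,"dz":-190,"spin":0},{"claw":87,"dx":0,"dy":0,"dz":-190,"spin":0}]' 20
python3 - <<'E'
from h import *
to_tool([[.21,-.45,.42],[.40,-.25,.42],[.585,.14,.26]],-18.8)
E
```

```text
time: 0.83
position: [0.171, -0.6278, 0.4292]
tool_rot: [3.109, 0.416, 0.001]
ft_force: [-0.3, -0.2, -1.2]
grip_width: 0.999
grip_force: 0.0
pos [ 0.171  -0.6278  0.4292] heading 15.23 z [ 0.001 -0.005 -1.   ] ft [-0.3 -0.2 -1.2] t 0.83
[  84.4 -161.3    8.4]
[ 320.2 -304.4    7.8]
[ 601.2 -632.9  166.2]
spin 34.030791894023665
```

```bash
python3 -m jog '[{"claw":87,"dx":84,"dy":-160,"dz":0,"spin":0},{"claw":87,"dx":84,"dy":-160,"dz":0,"spin":0},{"claw":87,"dx":84,"dy":-160,"dz":0,"spin":0},{"claw":87,"dx":84,"dy":-160,"dz":0,"spin":0},{"claw":87,"dx":84,"dy":-160,"dz":0,"spin":0},{"claw":40,"dx":320,"dy":-304,"dz":0,"spin":7},{"claw":0,"dx":320,"dy":-304,"dz":0,"spin":14},{"claw":0,"dx":320,"dy":-304,"dz":0,"spin":21},{"claw":0,"dx":320,"dy":-304,"dz":0,"spin":28},{"claw":0,"dx":320,"dy":-304,"dz":0,"spin":34},{"claw":0,"dx":320,"dy":-304,"dz":0,"spin":34},{"claw":0,"dx":320,"dy":-304,"dz":0,"spin":34},{"claw":0,"dx":600,"dy":-633,"dz":166,"spin":34},{"claw":0,"dx":600,"dy":-633,"dz":166,"spin":34},{"claw":0,"dx":600,"dy":-633,"dz":166,"spin":34},{"claw":0,"dx":600,"dy":-633,"dz":166,"spin":34},{"claw":0,"dx":600,"dy":-633,"dz":166,"spin":34},{"claw":0,"dx":600,"dy":-633,"dz":166,"spin":34},{"claw":0,"dx":600,"dy":-633,"dz":166,"spin":34},{"claw":0,"dx":600,"dy":-633,"dz":166,"spin":34}]' 20
python3 - <<'E'
from h import *
to_tool([[.585,.14,.26]],-18.8)
E
```

```text
time: 2.5
position: [0.529, 0.0287, 0.3065]
tool_rot: [3.099, -0.513, -0.002]
ft_force: [0.5, -0.9, -0.6]
grip_width: 0.018
grip_force: 0.0
pos [0.529  0.0287 0.3065] heading -18.8 z [-0.001 -0.001 -1.   ] ft [ 0.5 -0.9 -0.6] t 2.5
[  17.2 -123.4   46.4]
spin -0.003438341031323233
```

```bash
python3 -m jog '[{"claw":0,"dx":17,"dy":-123,"dz":46,"spin":0},{"claw":0,"dx":17,"dy":-123,"dz":46,"spin":0},{"claw":0,"dx":17,"dy":-123,"dz":46,"spin":0},{"claw":0,"dx":17,"dy":-123,"dz":46,"spin":0},{"claw":0,"dx":17,"dy":-123,"dz":46,"spin":0},{"claw":0,"dx":17,"dy":-123,"dz":46,"spin":0}]'
python3 - <<'E'
from h import *
to_tool([[.545,.155,.26]],-18.8)
grab('wrist','w2')
E
```

```text
time: 3.0
position: [0.5842, 0.1379, 0.2609]
tool_rot: [3.099, -0.51, -0.004]
ft_force: [0.7, -0.6, 0.0]
grip_width: 0.007
grip_force: 0.0
pos [0.5842 0.1379 0.2609] heading -18.71 z [-0.003 -0.001 -1.   ] ft [ 0.7 -0.6  0. ] t 3.0
[-42.6  -3.6   1. ]
spin 0.09067674020446859
```

View pics/w2.png

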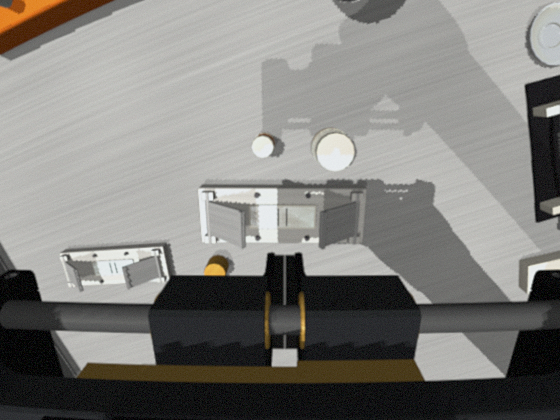

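The holder is centred near (282,216), with its black lines near (278,216) and (287,216) and both covers open.

Run:
```python
from h import *
w=load('w2'); g=cv2.cvtColor(w['frame'],cv2.COLOR_RGB2GRAY)
for v in (210,214,218,222): print(v,g[v,262:312])
g2=np.array([[u,v] for v in range(180,250) for u in range(190,375)]); P=dpt(w,g2)
m=np.zeros((420,560),np.uint8)
for (u,v),p in zip(g2,P):
    if 0.016<p[2]<0.028: m[v,u]=255
n,l,st,ce=cv2.connectedComponentsWithStats(m); i=1+st[1:,4].argmax(); q=np.argwhere(m>0)[:,::-1]
q=np.argwhere(l==i)[:,::-1] if st[i,4]>3000 else q
print(st[i],cv2.minAreaRect((plane(w,q,.022)[:,:2]*1000).astype(np.float32)))
print(plane(w,[(278,216),(287,216)],.024), P[:,2].max())
c=cv2.resize(w['frame'][180:250,195:370],None,fx=4.5,fy=4.5,interpolation=2);cv2.imwrite('pics/c2.png',c[:,:,::-1])
```

```text
210 [233 234 234 234 233 234 235 231 236 235 234 235 233 237 223 162 123 168
 191 188 192 192 192 164 127 150 190 192 186 190 189 197 191 191 191 195
 189 187 191 187 186 187 185 188 185 183 183 181 184 181]
214 [235 235 234 234 234 234 234 233 233 235 233 233 235 236 216 157 120 167
 185 183 184 177 175 150 116 142 182 185 182 189 192 191 193 199 196 192
 197 192 187 185 187 188 188 188 191 188 182 191 191 194]
218 [234 233 232 234 233 235 234 233 233 234 233 234 233 233 219 164 122 165
 181 182 180 174 176 155 113 137 176 174 174 176 179 176 180 178 183 179
 181 189 196 197 197 195 197 197 192 196 194 191 191 194]
222 [234 234 233 234 235 234 235 234 233 233 233 236 234 233 221 166 123 165
 183 186 182 179 173 156 112 146 169 178 177 172 179 170 171 174 178 173
 176 174 178 183 183 181 186 190 187 190 191 191 193 193]
[ 198  186  168   57 6019] ((544.4090576171875, 155.27597045898438), (198.96092224121094, 71.06818389892578), 71.25328826904297)
[[0.5448849  0.15938495 0.024     ]
 [0.54142147 0.14918105 0.024     ]] 0.40949877043279065
```

View pics/c2.png

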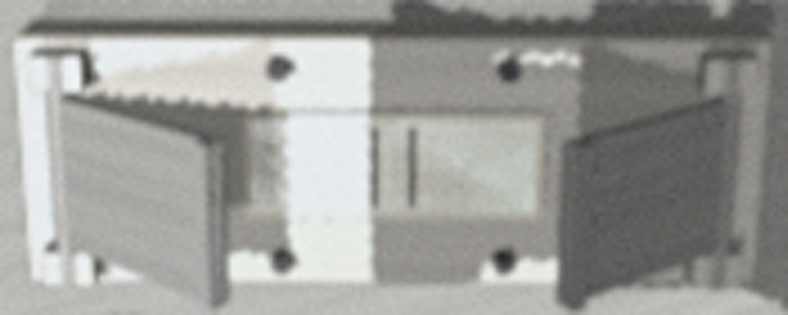

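Centre is (0.5437, 0.1548) with the axis at 71.25°, and two measurements agree. Pressing the +y cover first.

```bash
python3 -m jog '[{"claw":0,"dx":-44,"dy":-63,"dz":140,"spin":0},{"claw":0,"dx":-44,"dy":-63,"dz":140,"spin":0},{"claw":0,"dx":-44,"dy":-63,"dz":140,"spin":0},{"claw":0,"dx":-44,"dy":-63,"dz":140,"spin":0},{"claw":0,"dx":-44,"dy":-63,"dz":150,"spin":0},{"claw":0,"dx":-44,"dy":-63,"dz":170,"spin":0},{"claw":0,"dx":-44,"dy":-63,"dz":180,"spin":0},{"claw":0,"dx":-44,"dy":-63,"dz":190,"spin":0},{"claw":0,"dx":-44,"dy":-63,"dz":198,"spin":0},{"claw":0,"dx":-44,"dy":-63,"dz":206,"spin":0},{"claw":0,"dx":-44,"dy":-63,"dz":212,"spin":0},{"claw":0,"dx":-44,"dy":-63,"dz":216,"spin":0},{"claw":0,"dx":-44,"dy":-63,"dz":216,"spin":0},{"claw":0,"dx":-44,"dy":-63,"dz":216,"spin":0}]'
```

```text
time: 4.22
position: [0.5638, 0.2117, 0.0465]
tool_rot: [3.099, -0.513, 0.0]
ft_force: [0.5, -0.1, -0.2]
grip_width: 0.002
grip_force: 0.0
```

```bash
python3 -m jog '[{"claw":0,"dx":0,"dy":0,"dz":-40,"spin":0},{"claw":0,"dx":0,"dy":0,"dz":-75,"spin":0},{"claw":0,"dx":0,"dy":0,"dz":-75,"spin":0},{"claw":0,"dx":0,"dy":120,"dz":-75,"spin":0},{"claw":0,"dx":0,"dy":120,"dz":-75,"spin":0},{"claw":0,"dx":0,"dy":120,"dz":-75,"spin":0},{"claw":0,"dx":0,"dy":120,"dz":-75,"spin":0},{"claw":0,"dx":0,"dy":120,"dz":-60,"spin":0},{"claw":0,"dx":0,"dy":120,"dz":-45,"spin":0},{"claw":0,"dx":0,"dy":120,"dz":-34,"spin":0},{"claw":0,"dx":0,"dy":120,"dz":-25,"spin":0},{"claw":0,"dx":0,"dy":120,"dz":-17,"spin":0},{"claw":0,"dx":0,"dy":120,"dz":-10,"spin":0},{"claw":0,"dx":0,"dy":120,"dz":-4,"spin":0},{"claw":0,"dx":0,"dy":120,"dz":0,"spin":0},{"claw":0,"dx":0,"dy":120,"dz":0,"spin":0},{"claw":0,"dx":0,"dy":120,"dz":0,"spin":0}]'
python3 - <<'E'
from h import *
to_tool([[.5244,.098,.044]])
E
```

```text
time: 5.63
position: [0.5245, 0.0984, 0.0459]
tool_rot: [3.099, -0.512, -0.002]
ft_force: [-0.4, -0.2, -0.7]
grip_width: 0.003
grip_force: 0.0
pos [0.5245 0.0984 0.0459] heading -18.75 z [-0.001 -0.    -1.   ] ft [-0.4 -0.2 -0.7] t 5.63
[0.1 0.4 1.9]
```

```bash
python3 -m jog '[{"claw":0,"dx":0,"dy":0,"dz":-40,"spin":0},{"claw":30,"dx":0,"dy":0,"dz":-80,"spin":0},{"claw":60,"dx":0,"dy":0,"dz":-120,"spin":0},{"claw":60,"dx":138,"dy":267,"dz":-214,"spin":-6},{"claw":60,"dx":138,"dy":267,"dz":-214,"spin":-12},{"claw":60,"dx":138,"dy":267,"dz":-214,"spin":-16.7},{"claw":60,"dx":138,"dy":267,"dz":-214,"spin":-16.7},{"claw":60,"dx":138,"dy":267,"dz":-214,"spin":-16.7},{"claw":60,"dx":138,"dy":267,"dz":-214,"spin":-16.7},{"claw":60,"dx":138,"dy":267,"dz":-214,"spin":-16.7},{"claw":60,"dx":138,"dy":267,"dz":-214,"spin":-16.7},{"claw":60,"dx":138,"dy":267,"dz":-214,"spin":-16.7},{"claw":60,"dx":138,"dy":267,"dz":-214,"spin":-16.7},{"claw":60,"dx":138,"dy":267,"dz":-214,"spin":-16.7}]' 10
python3 - <<'E'
from h import *
to_tool([[.5255,-.1976,.04]],-2)
w=grab('wrist','w3'); a=grab('top','top1')
g=np.array([[u,v] for v in range(150,225) for u in range(165,270)]); P=dpt(a,g)
c=np.array([.5437,.1548]); ey=np.array([.3215,.9469]); ex=np.array([.9469,-.3215])
X=(P[:,:2]-c)@ex; Y=(P[:,:2]-c)@ey
for y0 in (-70,-50,-35,35,50,70):
    m=(abs(X)<.015)&(abs(Y-y0/1000)<.005); print(y0,P[m,2].mean().round(4),P[m,2].max().round(4))
E
```

```text
time: 6.8
position: [0.5696, -0.1974, 0.2602]
tool_rot: [-3.14, 0.055, 0.001]
ft_force: [0.3, 0.1, 0.3]
grip_width: 0.685
grip_force: 0.0
pos [ 0.5696 -0.1974  0.2602] heading -2.01 z [-0.     0.001 -1.   ] ft [0.3 0.1 0.3] t 6.8
[-44.    2.  220.2]
spin -0.005106235059936015
-70 0.0302 0.0348
-50 0.0316 0.0363
-35 0.0304 0.0361
35 0.0312 0.0383
50 0.0309 0.0366
70 0.0305 0.0365
```

View pics/w3.png

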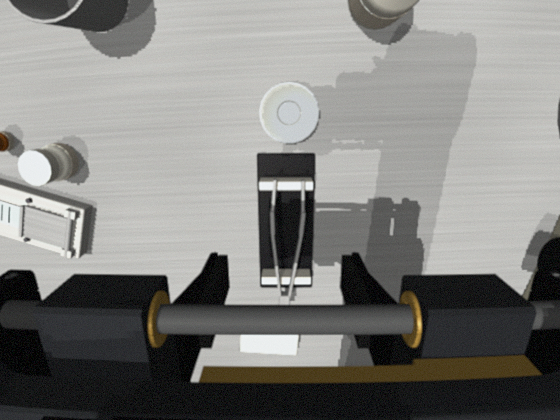

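Both covers read flat at about 30 mm, so they are shut. The forceps' tips are near (274,182) and (304,182), converging to the rear at about (289,295). The next script measures the midline and the front end.

Run:
```python
from h import *
w=load('w3'); 
for v in (195,202,209,216,223,230,237,244,251,258,265):
    us=[u for u in range(262,313) if w['frame'][v,u].max()>70]
    grp=np.split(us,np.where(np.diff(us)>2)[0]+1)
    P=[plane(w,[(x.mean(),v)],.044)[0,:2] for x in grp]
    print(v,[(x[0],x[-1]) for x in grp],[(p*1000).round(1) for p in P],'mid',((P[0]+P[-1])*500).round(1))
# white bars
f=w['frame']; g=cv2.cvtColor(f,cv2.COLOR_RGB2GRAY)
for lo,hi in ((174,200),(265,292)):
    q=np.argwhere(g[lo:hi,258:318]>170)[:,::-1]+[258,lo]; q=np.array([x for x in q])
    print(cv2.minAreaRect((plane(w,q,.03)[:,:2]*1000).astype(np.float32)))
c=cv2.resize(f[150:305,245:330],None,fx=3.8,fy=3.8,interpolation=2);cv2.imwrite('pics/c3.png',c[:,:,::-1])
```

```text
195 [(np.int64(271), np.int64(275)), (np.int64(301), np.int64(304))] [array([ 558. , -183.7]), array([ 556.9, -216.4])] mid [ 557.5 -200. ]
202 [(np.int64(271), np.int64(275)), (np.int64(301), np.int64(304))] [array([ 550. , -183.3]), array([ 548.8, -216.2])] mid [ 549.4 -199.8]
209 [(np.int64(271), np.int64(273)), (np.int64(301), np.int64(304))] [array([ 541.8, -181.8]), array([ 540.6, -216.1])] mid [ 541.2 -198.9]
216 [(np.int64(270), np.int64(273)), (np.int64(301), np.int64(304))] [array([ 533.6, -180.8]), array([ 532.3, -215.9])] mid [ 532.9 -198.4]
223 [(np.int64(270), np.int64(274)), (np.int64(300), np.int64(304))] [array([ 525.1, -181. ]), array([ 523.9, -215.2])] mid [ 524.5 -198.1]
230 [(np.int64(270), np.int64(274)), (np.int64(299), np.int64(303))] [array([ 516.6, -180.6]), array([ 515.5, -213.9])] mid [ 516.  -197.3]
237 [(np.int64(271), np.int64(274)), (np.int64(299), np.int64(302))] [array([ 508. , -180.8]), array([ 506.8, -213.1])] mid [ 507.4 -197. ]
244 [(np.int64(272), np.int64(275)), (np.int64(298), np.int64(300))] [array([ 499.2, -181.5]), array([ 498.1, -211.2])] mid [ 498.6 -196.4]
251 [(np.int64(273), np.int64(275)), (np.int64(296), np.int64(299))] [array([ 490.3, -181.7]), array([ 489.3, -209.3])] mid [ 489.8 -195.5]
258 [(np.int64(274), np.int64(276)), (np.int64(295), np.int64(297))] [array([ 481.2, -182.5]), array([ 480.3, -207.3])] mid [ 480.8 -194.9]
265 [(np.int64(274), np.int64(277)), (np.int64(293), np.int64(297)), (np.int64(312), np.int64(312))] [array([ 472. , -182.7]), array([ 471.2, -205.9]), array([ 470.5, -226.1])] mid [ 471.3 -204.4]
((562.7461547851562, -200.58653259277344), (66.47731018066406, 29.403915405273438), 89.60232543945312)
((446.1806335449219, -196.2977294921875), (75.0493392944336, 36.731964111328125), 88.0052490234375)
```

View pics/c3.png

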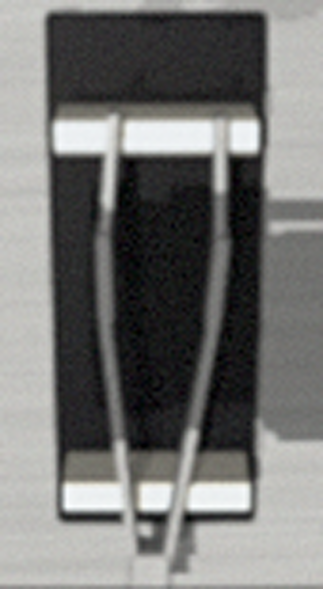

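Midline: grip at about (0.524, -0.198), heading about -3.6°. The 35 mm spacing between jaws and the rest geometry both agree. Descending to grasp.

```bash
python3 -m jog '[{"claw":60,"dx":-45,"dy":2,"dz":40,"spin":1.6},{"claw":60,"dx":-45,"dy":2,"dz":80,"spin":1.6},{"claw":60,"dx":-45,"dy":2,"dz":120,"spin":1.6},{"claw":60,"dx":-45,"dy":2,"dz":155,"spin":1.6},{"claw":60,"dx":-45,"dy":2,"dz":180,"spin":1.6},{"claw":60,"dx":-45,"dy":2,"dz":200,"spin":1.6},{"claw":60,"dx":-45,"dy":2,"dz":215,"spin":1.6},{"claw":60,"dx":-45,"dy":2,"dz":228,"spin":1.6},{"claw":50,"dx":-45,"dy":2,"dz":228,"spin":1.6},{"claw":44,"dx":-45,"dy":2,"dz":228,"spin":1.6},{"claw":40,"dx":-45,"dy":2,"dz":228,"spin":1.6},{"claw":38,"dx":-45,"dy":2,"dz":228,"spin":1.6},{"claw":36,"dx":-45,"dy":2,"dz":228,"spin":1.6},{"claw":34,"dx":-45,"dy":2,"dz":228,"spin":1.6},{"claw":33,"dx":-45,"dy":2,"dz":228,"spin":1.6},{"claw":33,"dx":-45,"dy":2,"dz":228,"spin":1.6}]' 15
python3 - <<'E'
from h import *
s=get_state();print(s['grip_width']*87,s['grip_force']);to_tool([[.524,-.198,.032]])
E
```

```text
time: 8.23
position: [0.5257, -0.1994, 0.0335]
tool_rot: [3.139, -0.101, 0.003]
ft_force: [0.4, -0.5, 6.4]
grip_width: 0.389
grip_force: 4.8
33.849595137790345 4.7827219615464855
pos [ 0.5257 -0.1994  0.0335] heading -3.68 z [ 0.002 -0.001 -1.   ] ft [ 0.4 -0.5  6.4] t 8.23
[-1.8 -1.3  1.5]
```

```bash
python3 -m jog '[{"claw":32,"dx":0,"dy":0,"dz":0,"spin":0},{"claw":31,"dx":0,"dy":0,"dz":0,"spin":0},{"claw":31,"dx":0,"dy":0,"dz":0,"spin":0},{"claw":31,"dx":0,"dy":0,"dz":0,"spin":0},{"claw":31,"dx":0,"dy":0,"dz":0,"spin":0}]'
```

```text
time: 8.65
position: [0.5258, -0.1995, 0.0335]
tool_rot: [3.139, -0.101, 0.004]
ft_force: [0.7, 0.8, 6.3]
grip_width: 0.361
grip_force: 6.0
```

```bash
python3 -m jog '[{"claw":31,"dx":0,"dy":0,"dz":-5,"spin":0},{"claw":31,"dx":0,"dy":0,"dz":-12,"spin":0},{"claw":31,"dx":0,"dy":0,"dz":-22,"spin":0},{"claw":31,"dx":0,"dy":0,"dz":-35,"spin":0},{"claw":31,"dx":0,"dy":0,"dz":-55,"spin":0},{"claw":31,"dx":0,"dy":0,"dz":-70,"spin":0},{"claw":31,"dx":0,"dy":0,"dz":-80,"spin":0},{"claw":31,"dx":0,"dy":0,"dz":-80,"spin":0},{"claw":31,"dx":0,"dy":0,"dz":-80,"spin":0},{"claw":31,"dx":0,"dy":0,"dz":-80,"spin":0}]'
python3 - <<'E'
from h import *
to_tool([[.5437,.1548,.10]],-18.75)
s=grab('scene','sc1');w=grab('wrist','w4')
c=cv2.resize(s['frame'][150:270,150:310],(560,420),interpolation=2)
cv2.imwrite('pics/c4.png',np.hstack([c,cv2.resize(w['frame'][120:360,210:350],(240,420))])[:,:,::-1])
E
```

```text
time: 9.48
position: [0.524, -0.1991, 0.1117]
tool_rot: [-3.14, 0.101, 0.002]
ft_force: [0.4, -0.6, -1.6]
grip_width: 0.359
grip_force: 4.8
pos [ 0.524  -0.1991  0.1117] heading -3.68 z [-0.001  0.    -1.   ] ft [ 0.4 -0.6 -1.6] t 9.48
[  -3.  -354.4   11.8]
spin 15.070119959658692
```

View pics/c4.png

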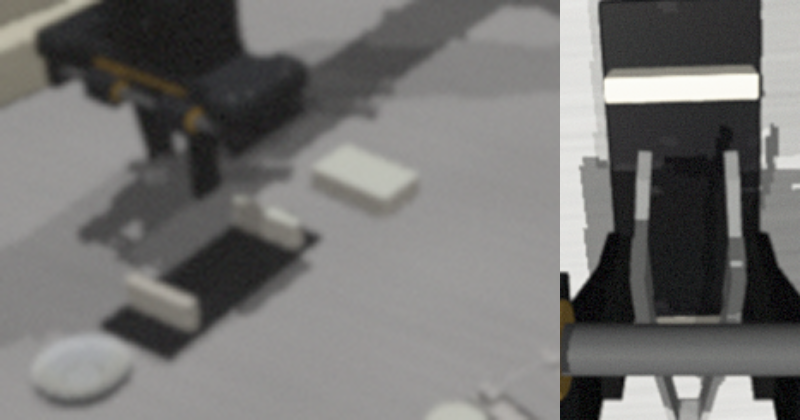

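The forceps are held between the fingers. Now I'll measure the tips in the tool frame from the wrist view.

Run:
```python
from h import *
w=load('w4'); s=get_state(); M=R.from_rotvec(s['tool_rot']).as_matrix()
zt=.122; base=[]
d=w['depth'];f=w['frame'].max(2)
for v in range(200,262,5):
    us=np.array([u for u in range(250,322) if abs(dpt(w,[(u,v)])[0,2]-zt)<.02])
    if len(us)<4: print(v,us);continue
    z=np.median([dpt(w,[(u,v)])[0,2] for u in us]); g=np.split(us,np.where(np.diff(us)>2)[0]+1)
    P=plane(w,[(x+e,v) for x,e in((g[0][0],-.5),(g[0][-1],.5),(g[-1][0],-.5),(g[-1][-1],.5))],z); L=(P-s['position'])@M*1000
    print(v,'z',z.round(4),'toolx',L[:,0].mean().round(1),'y',L[:,1].round(1),'mid',L[:,1].mean().round(1))
```

```text
200 []
205 []
210 z 0.1301 toolx 43.7 y [-11.9  -9.1   8.2  11.4] mid -0.4
215 z 0.1322 toolx 42.3 y [-12.2  -9.    8.4  11.2] mid -0.4
220 z 0.1349 toolx 41.1 y [-12.   -8.9   8.3  11.4] mid -0.3
225 z 0.1349 toolx 39.1 y [-12.   -8.9   8.3  11.5] mid -0.3
230 z 0.1338 toolx 36.5 y [-12.2  -9.4   8.9  11.6] mid -0.3
235 z 0.1321 toolx 33.7 y [-12.4  -9.6   9.   11.9] mid -0.3
240 z 0.1307 toolx 31.0 y [-13.   -9.7   9.2  12.5] mid -0.3
245 z 0.1294 toolx 28.2 y [-13.2  -9.9   9.3  12.7] mid -0.3
250 z 0.1277 toolx 25.2 y [-13.5 -10.5   9.9  12.9] mid -0.3
255 z 0.1263 toolx 22.2 y [-14.1 -10.7  10.1  13.5] mid -0.3
260 z 0.1236 toolx 18.5 y [-15.8 -10.9   9.9  16.1] mid -0.2
```

The depth profile shows the forceps pitched about 0.5 rad tips-up, because the rear is heavy and the grip is light with non-parallel pads. I'll lower them back onto the rest to level them, squeeze to about 26 mm so the pads are parallel, and lift again.

```bash
python3 -m jog '[{"claw":31,"dx":2,"dy":0,"dz":15,"spin":0},{"claw":31,"dx":2,"dy":0,"dz":28,"spin":0},{"claw":31,"dx":2,"dy":0,"dz":38,"spin":0},{"claw":31,"dx":2,"dy":0,"dz":46,"spin":0},{"claw":31,"dx":2,"dy":0,"dz":53,"spin":0},{"claw":31,"dx":2,"dy":0,"dz":60,"spin":0},{"claw":31,"dx":2,"dy":0,"dz":66,"spin":0},{"claw":31,"dx":2,"dy":0,"dz":71,"spin":0},{"claw":31,"dx":2,"dy":0,"dz":75,"spin":0},{"claw":31,"dx":2,"dy":0,"dz":77,"spin":0},{"claw":31,"dx":2,"dy":0,"dz":78,"spin":0},{"claw":31,"dx":2,"dy":0,"dz":79,"spin":0},{"claw":31,"dx":2,"dy":0,"dz":79,"spin":0}]'
python3 - <<'E'
from h import *
s=get_state(); M=R.from_rotvec(s['tool_rot']).as_matrix(); print(s['position'],s['ft_force'])
w=grab('wrist','w5')
zt=.044
for v in range(170,262,6):
    us=np.array([u for u in range(262,318) if abs(dpt(w,[(u,v)])[0,2]-zt)<.012])
    if len(us)<4: print(v,us);continue
    z=np.median([dpt(w,[(u,v)])[0,2] for u in us]); g=np.split(us,np.where(np.diff(us)>2)[0]+1)
    P=plane(w,[(x+e,v) for x,e in((g[0][0],-.5),(g[0][-1],.5),(g[-1][0],-.5),(g[-1][-1],.5))],z); L=(P-s['position'])@M*1000
    print(v,'z',z.round(4),'toolx',L[:,0].mean().round(1),'y',L[:,1].round(1),'mid',L[:,1].mean().round(1))
E
```

```text
time: 10.67
position: [0.5267, -0.1993, 0.0338]
tool_rot: [3.14, -0.101, 0.0]
ft_force: [-1.8, 0.7, 1.2]
grip_width: 0.356
grip_force: 4.7
[ 0.52669489 -0.1992877   0.03375455] [-1.83440834  0.65510846  1.17373862]
170 []
176 []
182 []
188 []
194 z 0.0395 toolx 46.9 y [-10.4  -8.6   8.3  11.4] mid 0.2
200 z 0.0397 toolx 44.3 y [-10.4  -9.1   8.4  11.4] mid 0.1
206 z 0.0395 toolx 41.5 y [-10.5  -9.2   8.4  12. ] mid 0.2
212 z 0.0395 toolx 38.7 y [-10.5  -9.2   8.9  12. ] mid 0.3
218 z 0.0401 toolx 36.1 y [-10.6  -9.7   9.4  12. ] mid 0.3
224 z 0.0397 toolx 33.2 y [-10.6  -9.8   9.   12.6] mid 0.3
230 z 0.0398 toolx 30.4 y [-10.7 -10.2   9.5  12.7] mid 0.3
236 z 0.0392 toolx 27.2 y [-10.8 -10.3   9.6  12.8] mid 0.3
242 z 0.0397 toolx 24.5 y [10.1 13.3 10.1 13.3] mid 11.7
248 z 0.0397 toolx 21.5 y [10.2 13.4 10.2 13.4] mid 11.8
254 z 0.0395 toolx 18.4 y [10.2 13.9 10.2 13.9] mid 12.1
260 z 0.04 toolx 15.6 y [10.7 14.  10.7 14. ] mid 12.4
```

Level again (z constant along the jaws), tips at tool x of about 48. Squeezing to 26 mm and lifting slightly.

```bash
python3 -m jog '[{"claw":30,"dx":0,"dy":0,"dz":0,"spin":0},{"claw":29,"dx":0,"dy":0,"dz":0,"spin":0},{"claw":28,"dx":0,"dy":0,"dz":0,"spin":0},{"claw":27,"dx":0,"dy":0,"dz":0,"spin":0},{"claw":26,"dx":0,"dy":0,"dz":0,"spin":0},{"claw":26,"dx":0,"dy":0,"dz":0,"spin":0},{"claw":26,"dx":0,"dy":0,"dz":0,"spin":0},{"claw":26,"dx":0,"dy":0,"dz":0,"spin":0},{"claw":26,"dx":0,"dy":0,"dz":-3,"spin":0},{"claw":26,"dx":0,"dy":0,"dz":-8,"spin":0},{"claw":26,"dx":0,"dy":0,"dz":-16,"spin":0},{"claw":26,"dx":0,"dy":0,"dz":-26,"spin":0},{"claw":26,"dx":0,"dy":0,"dz":-36,"spin":0},{"claw":26,"dx":0,"dy":0,"dz":-46,"spin":0},{"claw":26,"dx":0,"dy":0,"dz":-50,"spin":0},{"claw":26,"dx":0,"dy":0,"dz":-50,"spin":0},{"claw":26,"dx":0,"dy":0,"dz":-50,"spin":0}]'
cat > tips.py <<'E'
from h import *
s=get_state(); M=R.from_rotvec(s['tool_rot']).as_matrix(); print(s['position'],s['ft_force'],s['grip_width']*87)
w=grab('wrist',sys.argv[1])
zt=s['position'][2]+.008
for v in range(170,262,6):
    us=np.array([u for u in range(250,325) if abs(dpt(w,[(u,v)])[0,2]-zt)<.022])
    if len(us)<4: continue
    z=np.median([dpt(w,[(u,v)])[0,2] for u in us]); g=np.split(us,np.where(np.diff(us)>2)[0]+1)
    P=plane(w,[(x+e,v) for x,e in((g[0][0],-.5),(g[0][-1],.5),(g[-1][0],-.5),(g[-1][-1],.5))],z); L=(P-s['position'])@M*1000
    print(v,'z',z.round(4),'toolx',L[:,0].mean().round(1),'y',L[:,1].round(1),'mid',L[:,1].mean().round(1))
E
python3 tips.py w6
```

```text
time: 12.13
position: [0.5267, -0.1995, 0.0837]
tool_rot: [3.139, -0.101, 0.001]
ft_force: [-0.7, -0.1, -0.3]
grip_width: 0.298
grip_force: 7.5
[ 0.52669622 -0.19946497  0.08374158] [-0.66834717 -0.09417673 -0.30229963] 25.895467592764238
194 z 0.0893 toolx 46.9 y [-8.6 -5.6  4.9  7.9] mid -0.4
200 z 0.0895 toolx 44.2 y [-8.7 -5.6  5.3  8.4] mid -0.1
206 z 0.0897 toolx 41.6 y [-9.1 -6.1  5.3  8.4] mid -0.4
212 z 0.0897 toolx 38.8 y [-9.6 -6.5  5.8  8.9] mid -0.4
218 z 0.0901 toolx 36.1 y [-9.7 -6.6  5.8  8.9] mid -0.4
224 z 0.0893 toolx 33.0 y [-10.2  -7.1   6.4   9.5] mid -0.4
230 z 0.0897 toolx 30.3 y [-10.3  -7.1   6.8   9.5] mid -0.3
236 z 0.0898 toolx 27.5 y [-10.8  -7.6   6.9  10. ] mid -0.4
242 z 0.0898 toolx 24.5 y [-10.8  -8.1   7.4  10.5] mid -0.3
248 z 0.0899 toolx 21.6 y [-11.3  -8.1   7.4  10.6] mid -0.4
254 z 0.0733 toolx 11.0 y [-18.3  -9.6  15.5  20.2] mid 1.9
260 z 0.0802 toolx 10.9 y [-17.7  -9.3   8.5  19.4] mid 0.3
```

Level and gap about 10 mm, clear of the rest. Carrying over to the slide: TCP target (0.4983, 0.1702), spin +15.

```bash
python3 -m jog '[{"claw":26,"dx":0,"dy":-3,"dz":-8,"spin":0},{"claw":26,"dx":-1,"dy":-12,"dz":-17,"spin":1},{"claw":26,"dx":-4,"dy":-28,"dz":-20,"spin":2},{"claw":26,"dx":-7,"dy":-50,"dz":-20,"spin":3},{"claw":26,"dx":-11,"dy":-75,"dz":-20,"spin":4},{"claw":26,"dx":-15,"dy":-100,"dz":-20,"spin":5},{"claw":26,"dx":-19,"dy":-125,"dz":-20,"spin":6},{"claw":26,"dx":-22,"dy":-150,"dz":-20,"spin":7},{"claw":26,"dx":-26,"dy":-175,"dz":-20,"spin":8},{"claw":26,"dx":-30,"dy":-200,"dz":-20,"spin":9},{"claw":26,"dx":-33,"dy":-225,"dz":-20,"spin":10},{"claw":26,"dx":-37,"dy":-250,"dz":-20,"spin":11},{"claw":26,"dx":-41,"dy":-275,"dz":-20,"spin":12},{"claw":26,"dx":-44,"dy":-300,"dz":-20,"spin":13},{"claw":26,"dx":-47,"dy":-322,"dz":-20,"spin":14},{"claw":26,"dx":-50,"dy":-342,"dz":-20,"spin":15},{"claw":26,"dx":-52,"dy":-358,"dz":-20,"spin":15},{"claw":26,"dx":-52,"dy":-367,"dz":-20,"spin":15},{"claw":26,"dx":-52,"dy":-367,"dz":-20,"spin":15},{"claw":26,"dx":-52,"dy":-367,"dz":-20,"spin":15}]'
python3 - <<'E'
from h import *
to_tool([[.4983,.1702,.051]],-18.75)
E
python3 tips.py w7
```

```text
time: 13.85
position: [0.4981, 0.1704, 0.1035]
tool_rot: [3.1, -0.508, 0.0]
ft_force: [0.1, -0.2, -1.1]
grip_width: 0.304
grip_force: 7.5
pos [0.4981 0.1704 0.1035] heading -18.62 z [ 0.    -0.001 -1.   ] ft [ 0.1 -0.2 -1.1] t 13.85
[ 0.2  0.1 52.5]
spin 0.12829439180150715
[0.49811705 0.17042233 0.10354106] [ 0.08828194 -0.17325854 -1.10019262] 26.452242594137278
194 z 0.1093 toolx 46.8 y [-8.5 -5.5  5.   8. ] mid -0.3
200 z 0.1092 toolx 44.1 y [-8.6 -5.5  5.4  8.5] mid -0.0
206 z 0.1095 toolx 41.5 y [-9.  -6.   5.5  8.5] mid -0.3
212 z 0.1093 toolx 38.6 y [-9.1 -6.   5.9  9. ] mid -0.0
218 z 0.1096 toolx 35.9 y [-9.6 -6.5  6.4  9.5] mid -0.0
224 z 0.1095 toolx 33.1 y [-10.1  -7.    6.4   9.6] mid -0.3
230 z 0.1099 toolx 30.4 y [-10.1  -7.    6.9  10. ] mid -0.0
236 z 0.1095 toolx 27.3 y [-10.7  -7.5   7.   10.1] mid -0.3
242 z 0.1095 toolx 24.4 y [-10.7  -7.5   7.5  10.7] mid -0.0
248 z 0.1095 toolx 21.4 y [-11.2  -8.    7.5  10.7] mid -0.3
254 z 0.0923 toolx 10.5 y [-18.3  -9.5  15.2  20.4] mid 1.9
260 z 0.1002 toolx 10.9 y [-17.5  -9.1   9.1  19.5] mid 0.5
```

```bash
python3 -m jog '[{"claw":25.8,"dx":0,"dy":0,"dz":5,"spin":0},{"claw":25.8,"dx":0,"dy":0,"dz":12,"spin":0},{"claw":25.8,"dx":0,"dy":0,"dz":22,"spin":0},{"claw":25.8,"dx":0,"dy":0,"dz":32,"spin":0},{"claw":25.8,"dx":0,"dy":0,"dz":41,"spin":0},{"claw":25.8,"dx":0,"dy":0,"dz":48,"spin":0},{"claw":25.8,"dx":0,"dy":0,"dz":52,"spin":0},{"claw":25.8,"dx":0,"dy":0,"dz":52,"spin":0},{"claw":25.8,"dx":0,"dy":0,"dz":52,"spin":0}]'
python3 tips.py w8
python3 - <<'E'
from h import *
w=load('w8');cv2.imwrite('pics/c8.png',cv2.resize(w['frame'][150:300,180:380],None,fx=4,fy=4,interpolation=2)[:,:,::-1])
E
```

```text
time: 14.65
position: [0.4981, 0.1705, 0.0511]
tool_rot: [-3.1, 0.509, 0.001]
ft_force: [0.2, 0.3, -0.1]
grip_width: 0.296
grip_force: 7.6
[0.4980877  0.17050574 0.05113127] [ 0.18340663  0.3211664  -0.14918116] 25.78093489034351
194 z 0.0571 toolx 46.9 y [-8.1 -5.   5.   8. ] mid -0.0
200 z 0.0567 toolx 44.1 y [-8.6 -5.5  5.   8.5] mid -0.1
206 z 0.057 toolx 41.4 y [-9.  -6.   5.5  8.5] mid -0.3
212 z 0.0568 toolx 38.6 y [-9.1 -6.   5.9  9. ] mid -0.0
218 z 0.057 toolx 35.9 y [-9.6 -6.5  6.   9.1] mid -0.3
224 z 0.057 toolx 33.0 y [-9.7 -6.5  6.4  9.6] mid -0.0
230 z 0.057 toolx 30.2 y [-10.2  -7.    6.5   9.6] mid -0.3
236 z 0.0572 toolx 27.3 y [-10.2  -7.5   7.   10.1] mid -0.1
242 z 0.0568 toolx 24.3 y [-10.7  -7.6   7.5  10.2] mid -0.1
248 z 0.0569 toolx 21.3 y [-11.3  -8.    7.5  10.7] mid -0.3
254 z 0.0405 toolx 10.8 y [-18.3 -17.7   9.   20.3] mid -1.7
260 z 0.0479 toolx 10.9 y [-17.5  -9.1   8.6  19.5] mid 0.4
```

View pics/c8.png

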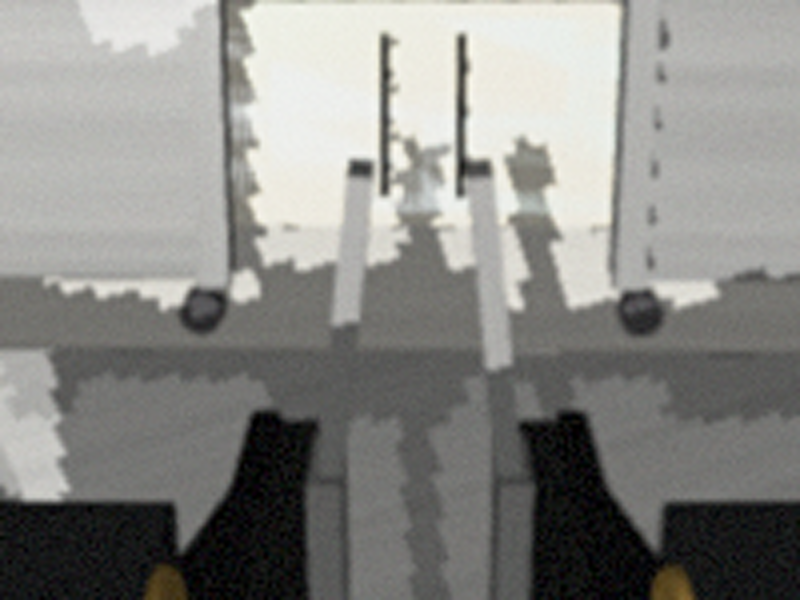

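The tips (360,165) and (477,165) straddle the lines (385,115) and (461,115), with parallax from the height difference. Checking the offset numerically.

Run:
```python
from h import *
w=load('w8'); l=plane(w,[(180+423/4,150+115/4)],.024)[0]
for z in (.057,.061):
    t=plane(w,[(180+418.5/4,150+172/4)],z)[0]; print(l,t,((l-t)[:2]*1000).round(1), 'toolxy',np.round([(l-t)[:2]@[.9469,-.3215]*1000,(l-t)[:2]@[-.3215,-.9469]*1000],1))
```

```text
[0.54208637 0.15522545 0.024     ] [0.54299249 0.15556374 0.057     ] [-0.9 -0.3] toolxy [-0.7  0.6]
[0.54208637 0.15522545 0.024     ] [0.54397006 0.15523584 0.061     ] [-1.9 -0. ] toolxy [-1.8  0.6]
```

Within 2 mm. Holding steady for over 2 s, then handing in.

```bash
for i in 1 2; do python3 -m jog '[{"claw":25.8,"dx":0,"dy":0,"dz":0,"spin":0},{"claw":25.8,"dx":0,"dy":0,"dz":0,"spin":0},{"claw":25.8,"dx":0,"dy":0,"dz":0,"spin":0},{"claw":25.8,"dx":0,"dy":0,"dz":0,"spin":0},{"claw":25.8,"dx":0,"dy":0,"dz":0,"spin":0},{"claw":25.8,"dx":0,"dy":0,"dz":0,"spin":0},{"claw":25.8,"dx":0,"dy":0,"dz":0,"spin":0},{"claw":25.8,"dx":0,"dy":0,"dz":0,"spin":0},{"claw":25.8,"dx":0,"dy":0,"dz":0,"spin":0},{"claw":25.8,"dx":0,"dy":0,"dz":0,"spin":0},{"claw":25.8,"dx":0,"dy":0,"dz":0,"spin":0},{"claw":25.8,"dx":0,"dy":0,"dz":0,"spin":0},{"claw":25.8,"dx":0,"dy":0,"dz":0,"spin":0},{"claw":25.8,"dx":0,"dy":0,"dz":0,"spin":0},{"claw":25.8,"dx":0,"dy":0,"dz":0,"spin":0},{"claw":25.8,"dx":0,"dy":0,"dz":0,"spin":0}]'; done
python3 tips.py w9 | head -6
python3 -c "
from bench import *
print(close_job())"
```

```text
time: 16.03
position: [0.4982, 0.1703, 0.0513]
tool_rot: [3.1, -0.51, -0.0]
ft_force: [-0.3, -0.2, 0.1]
grip_width: 0.3
grip_force: 7.6
time: 17.37
position: [0.4982, 0.1703, 0.0513]
tool_rot: [3.1, -0.51, -0.0]
ft_force: [-1.0, 0.3, -0.2]
grip_width: 0.295
grip_force: 7.6
[0.49820856 0.17031863 0.05133172] [-1.00552906  0.30859924 -0.22427781] 25.707616826448568
194 z 0.0569 toolx 46.8 y [-8.1 -5.   5.   8. ] mid -0.0
200 z 0.0572 toolx 44.2 y [-8.6 -5.5  5.   8.5] mid -0.1
206 z 0.057 toolx 41.4 y [-9.1 -6.   5.5  8.5] mid -0.3
212 z 0.057 toolx 38.6 y [-9.1 -6.   5.9  9. ] mid -0.0
218 z 0.0571 toolx 35.8 y [-9.6 -6.5  6.   9.1] mid -0.3
the job is handed in; nothing more can be done
None
```

Job handed in at about 17.4 s, with no verdict returned: both covers are shut, and the forceps are held level about 30 mm above the slide, within 2 mm of centre over the lines, with the tip gap steady at about 10 mm for over 2 s; the first lift sagged tips-up, so I set them back on the rest and re-gripped.

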